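Put the forming dies away in the sloping die block

TASK

Put the three steel dies from the cork pad into the sloping wooden die block, one at a time, each foot first into the pocket of its own size so that it drops fully home; the face slopes, so bring each die in square to it. Then slide the metal keeper plate all the way down over the pockets by its tab. Leave the jar, the pliers and the copper bangle where they are.

Things in the scene. Friction and masses are not known exactly. Their poses are not given: they have to be found in the camera images.
- die_small: the smallest steel forming die: a plain round slug 18 mm in diameter and 30 mm tall, the top rim bevelled (over the top 3 mm), standing upright on the cork pad. Origin at the centre of its flat foot, z = its axis, up through the bevelled top
- die_medium: the middle-sized steel forming die: a plain round slug 24 mm in diameter and 30 mm tall, the top rim bevelled (over the top 3 mm), standing upright on the cork pad. Origin at the centre of its flat foot, z = its axis, up through the bevelled top
- die_large: the largest steel forming die: a plain round slug 30 mm in diameter and 30 mm tall, the top rim bevelled (over the top 3 mm), standing upright on the cork pad. Origin at the centre of its flat foot, z = its axis, up through the bevelled top
- block_hole0 (a point): centre of the mouth of the smallest round pocket, 21.5 mm across, 32 mm deep, rim chamfered 1.5 mm, in the block's sloping face. z = straight out of the pocket, square to the face (29 degrees off vertical, leaning toward the low front edge); x = up the slope; y = along the row. Pockets in one row at y: small -52, medium -3, large +52 mm
- block_hole1 (a point): centre of the mouth of the middle-sized round pocket, 27.5 mm across, 32 mm deep, rim chamfered 1.5 mm, in the block's sloping face. z = straight out of the pocket, square to the face (29 degrees off vertical, leaning toward the low front edge); x = up the slope; y = along the row. Pockets in one row at y: small -52, medium -3, large +52 mm
- block_hole2 (a point): centre of the mouth of the largest round pocket, 33.5 mm across, 32 mm deep, rim chamfered 1.5 mm, in the block's sloping face. z = straight out of the pocket, square to the face (29 degrees off vertical, leaning toward the low front edge); x = up the slope; y = along the row. Pockets in one row at y: small -52, medium -3, large +52 mm
- block: sloping wooden die block, 145 mm up the slope (x), 200 mm wide (y), 40 mm thick (z), fixed on a stand. Origin: centre of its underside; z square to the sloping face, which is at z = 40 mm; x up the slope. Low edge roughly toward the robot, high edge about 117 mm above the bench. Pocket row at x = -30 mm. Guide rails 9 mm high along x at y = +-90 mm beside the upper part of the face
- keeper (a joint): how far (m) the aluminium keeper plate (50 mm along the slope, 168 mm wide, 4 mm thick, 1.5 mm above the face) is slid up the slope: 0 = fully closed, centred over the pocket row; 0.06 = fully open. Starts open, stays where it is left, slides with about 3 N. A die standing proud of the face blocks it
- tab (a point): centre of the top of the keeper plate's tab, an upright steel block 14 mm along the slope (x), 20 mm wide (y), standing 28 mm above the plate in its middle; the tab's top is 33.5 mm above the block's face. Axes as for the block
- pad: cork pad, 140 x 250 mm, 5 mm thick, fixed on the bench. Origin at the centre of its underside
- jar: closed amber glass jar, 60 mm in diameter, 75 mm tall, to be left alone. Origin at the centre of its underside
- bangle: copper bangle lying flat, 68 mm outside, 18 mm high, to be left alone. Origin at the centre of its underside
- pliers: small pliers lying flat, 135 mm long along x, 12 mm thick, to be left alone. Origin under the pivot
Things that resemble listed ones, but are neither listed nor needed, are in the scene too. Leave any purple look-alike of the die_large alone. Leave any yellow look-alike of the die_medium alone.

How it is judged (in metres and radians):
On the way, in this order (a step that is already met when the one before it is completed fails the run):
1. all three dies are home in the pockets of their own size (z of die_small in the frame of block_hole0 between -0.036 and -0.029 m and angle between the z axis of die_small and the z axis of block_hole0, either way round below 0.2 rad and x of die_small in the frame of block_hole0 between -0.006 and 0.006 m and y of die_small in the frame of block_hole0 between -0.006 and 0.006 m and z of die_medium in the frame of block_hole1 between -0.036 and -0.029 m and angle between the z axis of die_medium and the z axis of block_hole1, either way round below 0.2 rad and x of die_medium in the frame of block_hole1 between -0.006 and 0.006 m and y of die_medium in the frame of block_hole1 between -0.006 and 0.006 m and z of die_large in the frame of block_hole2 between -0.036 and -0.029 m and angle between the z axis of die_large and the z axis of block_hole2, either way round below 0.2 rad and x of die_large in the frame of block_hole2 between -0.006 and 0.006 m and y of die_large in the frame of block_hole2 between -0.006 and 0.006 m), for 0.2 s.
2. then the keeper plate is slid fully down over them (value of joint keeper below 0.004 m), for 0.2 s.
At the end, for the whole second after the job is handed in: Each die lies in the pocket of its own size, foot down, its foot at least 29 mm below the pocket's mouth, within 6 mm of the pocket's axis and within 0.2 rad of it, and at rest (under 0.02 m/s); the keeper plate is within 4 mm of fully closed (all of step 1 and value of joint keeper below 0.004 m and linear speed of each of die_small, die_medium, die_large below 0.02 m/s); the robot touches nothing.
It fails at once if moved aside: the jar, by more than 30 mm (distance of jar from where it was at the start of the episode above 0.03 m).
It fails at once if moved aside: the bangle, by more than 30 mm (distance of bangle from where it was at the start of the episode above 0.03 m).
It fails at once if moved aside: the pliers, by more than 30 mm (distance of pliers from where it was at the start of the episode above 0.03 m).
It also fails if it takes over 72 s, if anything falls off the work surface, if the arm or the gripper's body presses on something with over 40 N, if the wrist force passes 120 N, or if a joint passes its speed limit or range.

ROBOT

A 6-joint arm with a two-finger parallel gripper is mounted at the origin on the work surface. World frame = base frame: x ahead of the robot, y to its left, z up, the work surface at z = 0. Lengths are in m, angles in degrees, forces in N, time in s.
With the tool pointing down it reaches from about 0.35 to 0.975 m from the base axis. Payload 7.1 kg.
Tool frame: the origin (TCP) lies on the centre line of the jaws, within the pads' length; the fingertips stand 19 mm ahead of it and the grasp point (between the pads) is the TCP; z points along the fingers, y is the line along which they close (so a half turn about z gives the same grasp; the last joint's range is limited). The gripper opens to 88 mm and grips with 3 to 60 N. Pads are 20 mm wide; open, the fingers measure 115 mm over their backs; the gripper's body (75 mm by 178 mm) begins 61 mm behind the grasp point.
Start: joints at [-65.89, 24.242, 93.386, -0, 62.372, -1.089], TCP at [0.266, -0.565, 0.242] pointing down, gripper open.
Joint ranges: [-172.04, 172.04], [-51.8, 120.97], [4.93, 147.93], [-75.15, 255.16], [6.16, 154.13], [-145.62, 145.62]. Speed limits (degrees/s): [136.94, 136.94, 172.46, 180, 180, 180].

INTERFACE

Orientations are given as a 3x3 rotation matrix whose columns are the frame's x, y, z axes.
In Python, from rig import arm gives the robot as it stands.
- The arm moves only by the shell command python3 -m crank 'ROWS' [FORCE]. ROWS is JSON, a list that holds one entry, the list of rows, each a list of 7 numbers: the shift along the tool's x, y, z in mm, then the turn, a rotation vector about the tool's x, y, z in rad, then the opening, from -1 (shut) to 1 (fully open). A call has 1 to 20 rows; each row is the pose to reach, as a shift and turn from the pose commanded when the call began, along the tool's axes at that moment; what a row does not reach only later rows make up. A row lasts 1/10 s, in which the tool goes at most 50 mm and 8.59 degrees, less where a joint would pass 70% of its speed; a pose out of reach is approached as far as the arm can. A call with a gripper value outside its range is refused whole. The fingers move at their own pace and stop on an object; FORCE is the grip in N (left out, the last holds). Time passes only in rows, so rows that repeat a pose let the fingers close. It gives the time, the measured TCP pose, the force, the opening and the grip force at its end, in the units of the state.
- arm.state(): the state, without advancing time (a new reading comes with each control period).
- arm.get_image(name): name is "side" or "top" or "wrist"; returns a dict with "img" (420x560x3 uint8, red, green, blue), "z_map" (420x560 float32, m along the optical axis (not along the pixel's ray), 0 where there is no reading), "fx", "fy", "cx", "cy" (pixels), "world_from_camera" (4x4, takes a point from camera to world coordinates). Camera axes: x right, y down, z forward; pixel columns grow to the right and rows downward; lengths in m; the calibration is good to about 2 mm. A picture is of the moment at which its call begins.
- arm.sign_off(): hands the job in; it is judged then, once.
The state is a dict: "clock": time; "joint_pos": joint angles; "qd": joint speeds; "effort": joint torques, N m; "eef_pos": TCP position; "eef_rot": TCP orientation; "ft_force": force on the tool from outside, world axes, zero at the start; "torque": the same for the moment, N m; "opening": finger opening in m; "grip_force": force on a finger pad.
Only numpy, scipy, OpenCV 4.12 (cv2) and the standard library are available. Lean on these libraries where they do the work, as an engineer would, in place of code of your own. Each camera call takes 0.05 s, during which the arm holds its last target. There are 200 camera calls.

## Working session

There is one attempt and no reset: what is moved stays moved. The work goes in short steps, Python scripts to look and compute and a shell command to move; the robot and the scene stay as the last step left them, time stands still between calls to the robot, and variables do not carry over. Pictures are saved under pics/ and viewed, at most 10 in all, crops included, and the job is handed in when it is done.

```bash
ls; mkdir -p pics; python3 - <<'E'
from rig import arm
import cv2,numpy as np
s=arm.state();print(s)
for n in("side","top"):
    d=arm.get_image(n);cv2.imwrite(f"pics/{n}0.png",d["img"][:,:,::-1]);np.savez(f"{n}0.npz",**d)
    print(n,d["fx"],d["fy"],d["cx"],d["cy"],np.round(d["world_from_camera"],4).tolist())
E
```

```text
pics
{'clock': 0.0, 'joint_pos': array([-6.58904815e+01,  2.42838273e+01,  9.34309511e+01, -1.14247480e-04,
        6.23708069e+01, -1.08759155e+00]), 'qd': array([ 0.06255727,  0.07357485, -0.08250838,  0.00138894, -0.03281726,
       -0.02181593]), 'effort': array([-6.42862096e-05, -5.44624257e+01, -2.73669559e+01,  6.42556557e-02,
        2.25951453e-02, -1.14592935e-04]), 'eef_pos': array([ 0.26590582, -0.56504408,  0.24091155]), 'eef_rot': array([[ 9.04848141e-01,  4.25734033e-01, -6.11780719e-04],
       [ 4.25734472e-01, -9.04847115e-01,  1.36271876e-03],
       [ 2.65877370e-05, -1.49350968e-03, -9.99998884e-01]]), 'ft_force': array([ 0.64640243, -0.57236577,  0.81807124]), 'torque': array([-0.03901769, -0.00849842,  0.01230557]), 'grip_force': 0.0, 'opening': 0.08801297785549284}
side 390.635059488967 390.635059488967 276.4748854222001 214.29439339943636 [[0.9534, -0.1447, 0.2646, 0.2878], [-0.3015, -0.4761, 0.8261, -0.8004], [0.0065, -0.8674, -0.4976, 0.5422], [0.0, 0.0, 0.0, 1.0]]
top 396.67224011391784 396.67224011391784 280.9536288128891 204.1476947994319 [[-0.029, -0.9958, 0.0866, 0.4476], [-0.9994, 0.0306, 0.0165, -0.0871], [-0.0191, -0.0861, -0.9961, 1.0221], [0.0, 0.0, 0.0, 1.0]]
```

View pics/top0.png

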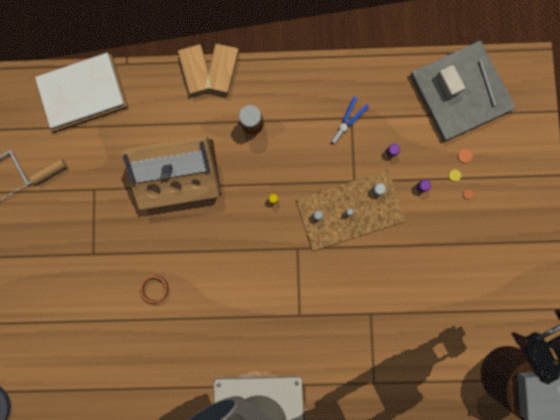

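View pics/side0.png

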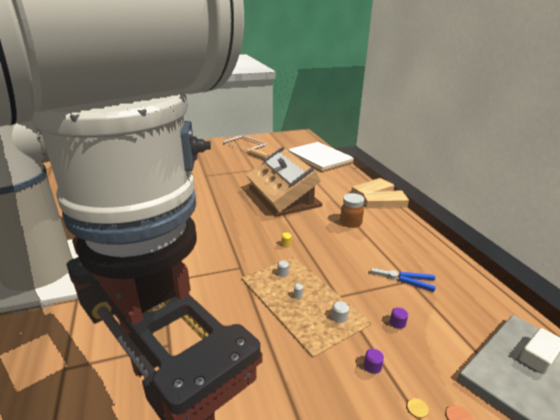

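```bash
cat > h.py <<'E'
import numpy as np,cv2
def pts(d):
    z=d["z_map"].astype(float);v,u=np.indices(z.shape)
    P=np.stack([(u-d["cx"])/d["fx"]*z,(v-d["cy"])/d["fy"]*z,z],-1)
    T=d["world_from_camera"];return P@T[:3,:3].T+T[:3,3]
def rays(d,uv):
    uv=np.atleast_2d(uv).astype(float);T=d["world_from_camera"]
    r=np.c_[(uv[:,0]-d["cx"])/d["fx"],(uv[:,1]-d["cy"])/d["fy"],np.ones(len(uv))]@T[:3,:3].T
    return T[:3,3],r
def onplane(d,uv,n,c):  # n.p=c
    o,r=rays(d,uv);return o+r*((c-o@n)/(r@n))[:,None]
def blobs(mask,amin):
    k,l,s,c=cv2.connectedComponentsWithStats(mask.astype(np.uint8));return [(s[i],c[i],l==i) for i in range(1,k) if s[i][4]>=amin]
E
python3 - <<'E'
from h import *
d=dict(np.load("top0.npz"));P=pts(d);print("zero depth frac",(d["z_map"]==0).mean())
n=np.array([0,0,1.])
pad=np.zeros(P.shape[:2],bool);pad[140:260,260:450]=1
for s,c,m in blobs((P[...,2]>.027)&pad&(P[...,2]<.06),6):
    print("die",s,onplane(d,c,n,.035).round(4),d["img"][m].mean(0).round())
S=dict(np.load("side0.npz"));Q=pts(S);reg=np.zeros_like(pad);reg[220:400,230:440]=1
for s,c,m in blobs((Q[...,2]>.033)&reg&(Q[...,2]<.06),6):
    print("side",s,onplane(S,c,n,.035).round(4),np.median(Q[m],0).round(4),S["img"][m].mean(0).round())
reg=np.zeros_like(pad);reg[182:205,140:212]=1
p=P[reg];g=p
for t in(.01,.004,.003,.003):
    c=g.mean(0);nn=np.linalg.svd(g-c)[2][2];nn*=np.sign(nn[2]);g=p[abs((p-c)@nn)<t]
print("face n",nn.round(4),"tilt",np.degrees(np.arccos(nn[2])),"c",c.round(4),len(g),len(p),"std",((g-c)@nn).std())
D=(P-c)@nn
for s,cc,m in blobs((D<-.004)&reg,5): print("hole",s,cc,onplane(d,cc,nn,nn@c).round(4))
cv2.imwrite("pics/blk.png",cv2.resize(d["img"][125:220,110:230,::-1],None,fx=5,fy=5,interpolation=cv2.INTER_CUBIC))
E
```

```text
zero depth frac 0.003932823129251701
die [388 144  12  12  89] [[ 0.6631 -0.3574  0.035 ]] [114.  68. 134.]
die [419 180  12  12  99] [[ 0.5698 -0.4295  0.035 ]] [110.  64. 130.]
die [373 184  13  12 111] [[ 0.5636 -0.3164  0.035 ]] [147. 149. 143.]
die [268 194  10  10  64] [[ 0.5482 -0.0494  0.035 ]] [169. 145.  10.]
die [346 209   7   7  42] [[ 0.5088 -0.2389  0.035 ]] [128. 128. 122.]
die [313 211  10   9  72] [[ 0.5031 -0.1606  0.035 ]] [133. 133. 126.]
side [278 261  11   7  57] [[ 0.5063 -0.1649  0.035 ]] [ 0.5063 -0.1658  0.035 ] [207. 204. 193.]
side [294 284   8   6  36] [[ 0.5118 -0.2429  0.035 ]] [ 0.5115 -0.244   0.0352] [206. 204. 193.]
side [333 302  16  12 138] [[ 0.5667 -0.3212  0.035 ]] [ 0.5664 -0.322   0.0355] [210. 209. 200.]
face n [-0.982   0.0168  0.1879] tilt 79.16748452268293 c [0.5652 0.1755 0.0529] 226 1656 std 0.0017458493675102972
hole [140 182  72  12 700] [174.98428571 186.42142857] [[0.576  0.1736 0.1096]]
```

View pics/blk.png

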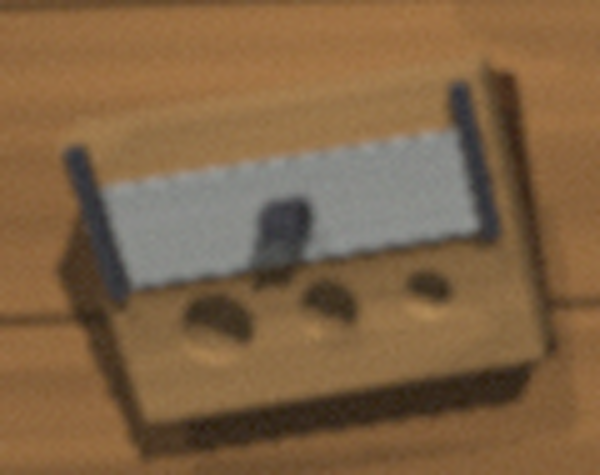

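```bash
python3 - <<'E'
from h import *
for f,poly,hp in(("top0",[(137,186),(206,176),(214,193),(142,206)],[(153.6,190.6),(175.8,186.6),(196,183)]),):
    d=dict(np.load(f+".npz"));P=pts(d)
    m=np.zeros(P.shape[:2],np.uint8);cv2.fillPoly(m,[np.array(poly)],1);m=m>0
    p=P[m];rng=np.random.default_rng(0);best=0
    for _ in range(500):
        a=p[rng.choice(len(p),3,False)];n=np.cross(a[1]-a[0],a[2]-a[0]);n/=np.linalg.norm(n)+1e-12;n*=np.sign(n[2])
        k=(abs((p-a[0])@n)<.002).sum()
        if k>best and n[2]>.7:best=k;g=p[abs((p-a[0])@n)<.002]
    c=g.mean(0);n=np.linalg.svd(g-c)[2][2];n*=np.sign(n[2])
    print(f,"n",n.round(4),np.degrees(np.arccos(n[2])),"yaw",np.degrees(np.arctan2(-n[1],-n[0])),best,len(p))
    D=(P-c)@n;H=[]
    for s,cc,b in blobs((D<-.0035)&m,5): h=onplane(d,cc,n,n@c);print(s,h.round(4))
    X=onplane(d,hp,n,n@c);print(X.round(4),np.linalg.norm(X[0]-X[1]),np.linalg.norm(X[1]-X[2]))
    y=X[0]-X[2];print("row dir",(y/np.linalg.norm(y)).round(4),np.degrees(np.arctan2(-y[0],y[1])))
E
```

```text
top0 n [-0.478  -0.0613  0.8762] 28.808596798272443 yaw 7.308559493770486 923 1472
[191 180   9   8  56] [[0.5877 0.1364 0.0698]]
[170 182  11  10  91] [[0.5813 0.185  0.0697]]
[146 184  14  13 131] [[0.5744 0.239  0.0697]]
[[0.5731 0.2376 0.0689]
 [0.5811 0.1831 0.0694]
 [0.5883 0.1336 0.0699]] 0.05511453382515078 0.050048047470345816
row dir [-0.1447  0.9894 -0.0097] 8.323028756345227
```

```bash
cat >> h.py <<'E'
from scipy.spatial.transform import Rotation as R
YAW=7.4
def Rdown(yaw):
    a=np.radians(yaw);c,s=np.cos(a),np.sin(a);return np.array([[c,s,0],[s,-c,0],[0,0,-1.]])
def Rface(yaw=YAW,t=29.):
    return R.from_euler('z',yaw,degrees=True).as_matrix()@R.from_euler('y',-t,degrees=True).as_matrix()@Rdown(0)
def rel(s,p,Rt):
    Rc=s["eef_rot"];return (Rc.T@(np.array(p)-s["eef_pos"])*1000).round(1),R.from_matrix(Rc.T@Rt).as_rotvec().round(3)
E
python3 - <<'E'
from h import *
from rig import arm
s=arm.state();print(Rface()[:,2],rel(s,[.50,-.24,.25],Rdown(YAW)))
E
```

```text
[ 0.48077172  0.06244134 -0.87461971] (array([ 350.2, -194.5,   -8.8]), array([-0.001,  0.   ,  0.311]))
```

```bash
python3 -m crank '[[[350,-194,-9,0,0,0.311,1],[350,-194,-9,0,0,0.311,1],[350,-194,-9,0,0,0.311,1],[350,-194,-9,0,0,0.311,1],[350,-194,-9,0,0,0.311,1],[350,-194,-9,0,0,0.311,1],[350,-194,-9,0,0,0.311,1],[350,-194,-9,0,0,0.311,1],[350,-194,-9,0,0,0.311,1],[350,-194,-9,0,0,0.311,1],[350,-194,-9,0,0,0.311,1],[350,-194,-9,0,0,0.311,1]]]' 20
python3 - <<'E'
from h import *
from rig import arm
s=arm.state();print(s["joint_pos"].round(1),s["eef_pos"],s["clock"])
d=arm.get_image("wrist");np.savez("w1.npz",**d);cv2.imwrite("pics/w1.png",d["img"][:,:,::-1])
print(d["fx"],(np.linalg.inv(np.r_[np.c_[s["eef_rot"],s["eef_pos"]],[[0,0,0,1]]])@d["world_from_camera"]).round(3).tolist())
P=pts(d);n=np.array([0,0,1.])
for b,c,m in blobs((P[...,2]>.0335)&(P[...,2]<.06),40):
    print(b,c.round(1),onplane(d,c,n,.035).round(4),np.median(P[m],0).round(4),d["img"][m].mean(0).round())
E
```

```text
clock: 1.3
eef_pos: [0.4993, -0.2422, 0.2505]
eef_rot: [[0.992, 0.126, -0.001], [0.126, -0.992, -0.0], [-0.001, -0.0, -1.0]]
ft_force: [-0.2, 0.8, 0.0]
opening: 0.0877
grip_force: 0.0
[-27.1  17.8 101.9  -0.   60.3  55.6] [ 0.49928563 -0.2422053   0.25050068] 1.3
313.52626098203206 [[-0.001, -0.953, -0.304, 0.083], [1.0, -0.001, 0.0, 0.001], [-0.001, -0.304, 0.953, -0.143], [0.0, 0.0, 0.0, 1.0]]
[340 124  25  25 426] [352.6 136.1] [[ 0.566  -0.3206  0.035 ]] [ 0.566  -0.3208  0.0347] [187. 186. 180.]
[201 164  18  18 218] [209.4 172.2] [[ 0.5054 -0.1649  0.035 ]] [ 0.5053 -0.1649  0.0346] [171. 170. 166.]
[272 170  12  13 105] [277.4 176.1] [[ 0.5107 -0.2432  0.035 ]] [ 0.5108 -0.2433  0.0345] [172. 171. 166.]
```

View pics/w1.png

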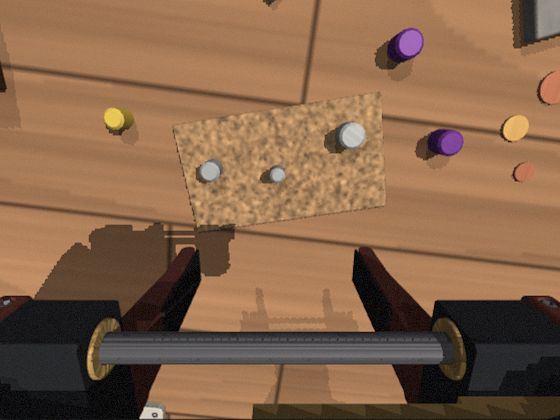

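```bash
python3 -m crank '[[[16,-76,40,0,0,0,1],[16,-76,80,0,0,0,1],[16,-76,120,0,0,0,1],[16,-76,160,0,0,0,1],[16,-76,190,0,0,0,1],[16,-76,205,0,0,0,1],[16,-76,212.5,0,0,0,1],[16,-76,212.5,0,0,0,1],[16,-76,212.5,0,0,0,-1],[16,-76,212.5,0,0,0,-1],[16,-76,212.5,0,0,0,-1],[16,-76,212.5,0,0,0,-1],[16,-76,212.5,0,0,0,-1],[16,-76,212.5,0,0,0,-1],[16,-76,212.5,0,0,0,-1],[16,-76,212.5,0,0,0,-1]]]' 25
```

```text
clock: 2.95
eef_pos: [0.5063, -0.1635, 0.0381]
eef_rot: [[0.992, 0.128, -0.0], [0.128, -0.992, 0.0], [-0.0, -0.0, -1.0]]
ft_force: [-0.3, -0.4, 1.1]
opening: 0.0272
grip_force: 0.0
```

```bash
python3 -m crank '[[[0,0,0,0,0,0,-1],[0,0,0,0,0,0,-1],[0,0,0,0,0,0,-1],[0,0,-30,0,0,0,-1],[0,0,-70,0,0,0,-1],[0,0,-110,0,0,0,-1],[0,0,-150,0,0,0,-1],[0,0,-150,0,0,0,-1]]]'
python3 - <<'E'
from h import *
from rig import arm
s=arm.state();n=-Rface()[:,2];h=np.array([.5838,.181,.0697]);print(rel(s,h+n*.14-Rface()[:,0]*.02,Rface()))
E
```

```text
clock: 3.75
eef_pos: [0.5093, -0.1646, 0.1932]
eef_rot: [[0.992, 0.128, 0.009], [0.128, -0.992, -0.003], [0.008, 0.004, -1.0]]
ft_force: [0.2, -0.6, -1.8]
opening: 0.0229
grip_force: 25.0
(array([  32.8, -333.1,    9.6]), array([0.004, 0.498, 0.001]))
```

```bash
python3 -m crank '[[[33,-333,10,0,0.5,0,-1],[33,-333,10,0,0.5,0,-1],[33,-333,10,0,0.5,0,-1],[33,-333,10,0,0.5,0,-1],[33,-333,10,0,0.5,0,-1],[33,-333,10,0,0.5,0,-1],[33,-333,10,0,0.5,0,-1],[33,-333,10,0,0.5,0,-1],[33,-333,10,0,0.5,0,-1],[33,-333,10,0,0.5,0,-1]]]'
cat > hole.py <<'E'
from h import *
from rig import arm
s=arm.state();print(s["joint_pos"].round(1),s["eef_pos"],s["clock"])
d=arm.get_image("wrist");np.savez("w2.npz",**d);cv2.imwrite("pics/w2.png",d["img"][:,:,::-1])
P=pts(d);n0=-Rface()[:,2];h1=np.array([.5835,.181,.0697]);F=Rface();up=F[:,0];row=-F[:,1]
L=P-h1;lx,ly,lz=L@up,L@row,L@n0
p=P[(abs(lx)<.027)&(abs(ly)<.085)&(abs(lz)<.006)];g=p
for t in(.004,.002,.0015):
    c=g.mean(0);n=np.linalg.svd(g-c)[2][2];n*=np.sign(n[2]);g=p[abs((p-c)@n)<t]
print("n",n.round(4),"tilt",np.degrees(np.arccos(n[2])),"yaw",np.degrees(np.arctan2(-n[1],-n[0])),len(g))
D=(P-c)@n;H=[]
for b,cc,m in blobs((D<-.002)&(D>-.05)&(abs(lx)<.027)&(abs(ly)<.085),60):
    v,u=np.nonzero(m);q=onplane(d,np.c_[u,v],n,n@c);q=cv2.minEnclosingCircle(np.c_[(q-h1)@up,(q-h1)@row].astype(np.float32))
    x=onplane(d,cc,n,n@c)[0];a=np.array(q[0]);e=h1+up*a[0]+row*a[1];e=e+n*((c-e)@n)
    print(b,"centroid",x.round(4),"circle",e.round(4),2*q[1]);H.append(x)
E
python3 hole.py
```

```text
clock: 4.75
eef_pos: [0.4959, 0.1737, 0.1775]
eef_rot: [[0.87, 0.132, 0.475], [0.115, -0.991, 0.064], [0.479, -0.001, -0.878]]
ft_force: [1.0, 0.3, -1.1]
opening: 0.023
grip_force: 25.0
[ 21.7  14.7 126.  -30.8  13.2 132.6] [0.49585864 0.17369414 0.17747316] 4.75
n [-0.475  -0.0621  0.8778] tilt 28.624330478807344 yaw 7.443107988221763 8261
[ 200  162   37   36 1014] centroid [0.5752 0.2363 0.0682] circle [0.5752 0.2363 0.0682] 0.034489646553993225
[263 165  31  30 691] centroid [0.5823 0.1822 0.0682] circle [0.5826 0.1824 0.0684] 0.028662333264946938
[320 168  24  24 422] centroid [0.5887 0.1339 0.0682] circle [0.5887 0.1341 0.0682] 0.023713143542408943
```

View pics/w2.png

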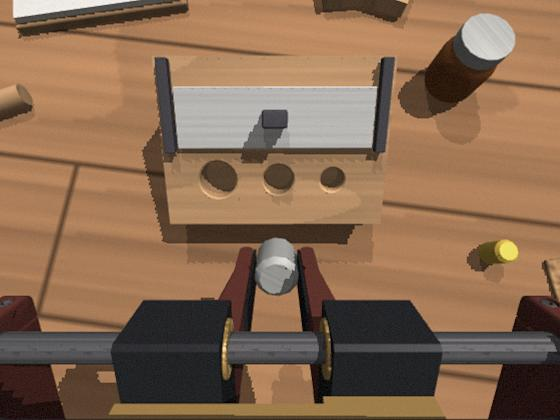

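```bash
python3 - <<'E'
from h import *
d=dict(np.load("w2.npz"));cv2.imwrite("pics/w2c.png",cv2.resize(d["img"][225:310,220:335,::-1],None,fx=6,fy=6,interpolation=cv2.INTER_CUBIC))
E
```

```text
(no output)
```

View pics/w2c.png

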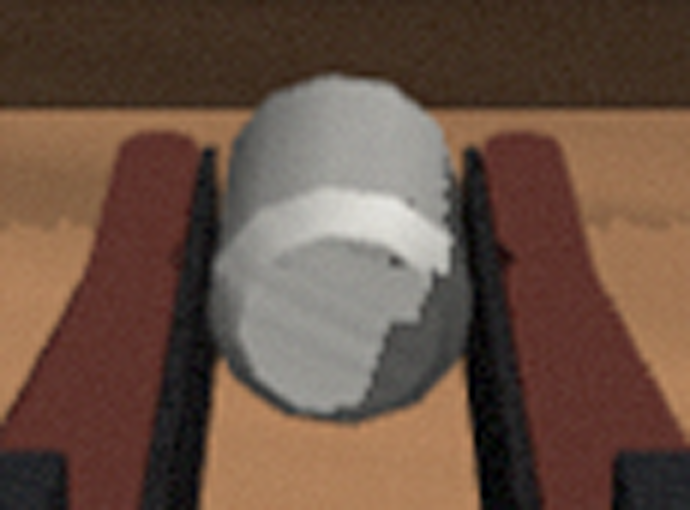

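```bash
python3 - <<'E'
from h import *
from rig import arm
d=dict(np.load("w2.npz"));s=arm.state();Rc=s["eef_rot"];z=Rc[:,2];t=s["eef_pos"]
for k in(3,6): print("top in tool mm",(onplane(d,(277,220+0+ (305/6+5)),z,z@t+k/1000)[0]-t)@Rc*1000)
for uv in((220+228/6,225+200/6),(220+447/6,225+200/6)): print((onplane(d,uv,z,z@t+.018)[0]-t)@Rc*1000)
F=Rface();n=-F[:,2]
for k in(.06,.022): print(k,rel(s,np.array([.5824,.1823,.0682])+n*k,F))
E
```

```text
top in tool mm [1.43684087 0.42022278 3.        ]
top in tool mm [-0.2484946   0.42850683  6.        ]
[  4.16029621 -10.29157971  18.        ]
[ 4.12580451 10.37916014 18.        ]
0.06 (array([24.2,  1.8, 77.6]), array([-0.001,  0.008,  0.003]))
0.022 (array([ 24.5,   1.8, 115.6]), array([-0.001,  0.008,  0.003]))
```

```bash
python3 -m crank '[[[24,1.5,40,0,0.008,0.003,-1],[24,1.5,70,0,0.008,0.003,-1],[24,1.5,80,0,0.008,0.003,-1],[24,1.5,90,0,0.008,0.003,-1],[24,1.5,96,0,0.008,0.003,-1],[24,1.5,100,0,0.008,0.003,-1],[24,1.5,104,0,0.008,0.003,-1],[24,1.5,108,0,0.008,0.003,-1],[24,1.5,112,0,0.008,0.003,-1],[24,1.5,115,0,0.008,0.003,-1],[24,1.5,115,0,0.008,0.003,-1]]]'
python3 - <<'E'
from h import *
from rig import arm
s=arm.state();F=Rface();n=-F[:,2];print(s["joint_pos"].round(1),rel(s,np.array([.5824,.1823,.0682])+n*.022,F))
E
```

```text
clock: 5.9
eef_pos: [0.5761, 0.1779, 0.0972]
eef_rot: [[0.874, 0.132, 0.468], [0.112, -0.991, 0.071], [0.473, -0.01, -0.881]]
ft_force: [-12.7, 1.2, 17.5]
opening: 0.0236
grip_force: 25.1
[ 18.2  29.1 118.6 -46.1   6.3 145.6] (array([-8. , -3.4,  6.8]), array([-0.01 ,  0.013, -0.002]))
```

```bash
python3 -m crank '[[[0,0,-20,0,0,0,-1],[0,0,-50,0,0,0,-1],[0,0,-90,0,0,0,-1],[0,0,-90,0,0,0,-1]]]'
python3 - <<'E'
from h import *
from rig import arm
s=arm.state();print(s["joint_pos"].round(1));print(rel(s,[.5063,-.1635,.12],Rdown(YAW)))
d=arm.get_image("wrist");cv2.imwrite("pics/w3.png",cv2.resize(d["img"][225:310,220:335,::-1],None,fx=4,fy=4,interpolation=cv2.INTER_CUBIC))
E
```

```text
clock: 6.3
eef_pos: [0.5349, 0.1715, 0.1792]
eef_rot: [[0.872, 0.131, 0.472], [0.111, -0.991, 0.072], [0.477, -0.01, -0.879]]
ft_force: [0.3, -0.3, -0.7]
opening: 0.0232
grip_force: 24.9
[ 19.1  17.  121.9 -21.1  13.9 121. ]
(array([-90.3, 329. ,  14.5]), array([-0.011, -0.497,  0.   ]))
```

View pics/w3.png

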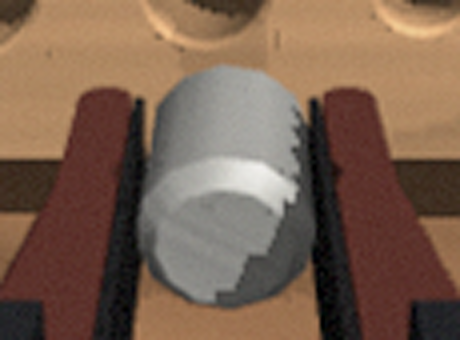

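```bash
python3 -m crank '[[[-90,329,14,-0.011,-0.497,0,-1],[-90,329,14,-0.011,-0.497,0,-1],[-90,329,14,-0.011,-0.497,0,-1],[-90,329,14,-0.011,-0.497,0,-1],[-90,329,14,-0.011,-0.497,0,-1],[-90,329,14,-0.011,-0.497,0,-1],[-90,329,14,-0.011,-0.497,0,-1],[-90,329,14,-0.011,-0.497,0,-1],[-90,329,14,-0.011,-0.497,0,-1],[-90,329,14,-0.011,-0.497,0,-1]]]'
python3 -m crank '[[[0,0,30,0,0,0,-1],[0,0,60,0,0,0,-1],[0,0,78,0,0,0,-1],[0,0,82,0,0,0,-1],[0,0,82,0,0,0,-1]]]'
```

```text
clock: 7.35
eef_pos: [0.5056, -0.1645, 0.1164]
eef_rot: [[0.992, 0.127, -0.007], [0.127, -0.992, -0.003], [-0.007, 0.002, -1.0]]
ft_force: [0.2, 0.5, -0.6]
opening: 0.0232
grip_force: 24.9
clock: 7.85
eef_pos: [0.5058, -0.163, 0.0352]
eef_rot: [[0.991, 0.131, -0.006], [0.131, -0.991, -0.002], [-0.006, 0.002, -1.0]]
ft_force: [0.5, 0.6, -1.4]
opening: 0.0234
grip_force: 25.0
```

```bash
python3 -m crank '[[[0,0,2,0,0,0,-1],[0,0,4,0,0,0,-1],[0,0,4,0,0,0,-1]]]'; python3 -m crank '[[[0,0,2,0,0,0,-1],[0,0,3,0,0,0,-1],[0,0,3,0,0,0,-1]]]'
```

```text
clock: 8.15
eef_pos: [0.5069, -0.1635, 0.0336]
eef_rot: [[0.992, 0.129, -0.002], [0.129, -0.992, -0.003], [-0.003, 0.002, -1.0]]
ft_force: [-1.0, 5.7, 14.9]
opening: 0.0229
grip_force: 25.0
clock: 8.45
eef_pos: [0.5075, -0.1634, 0.0319]
eef_rot: [[0.992, 0.129, -0.001], [0.129, -0.992, -0.003], [-0.001, 0.003, -1.0]]
ft_force: [-1.9, 8.6, 30.5]
opening: 0.0236
grip_force: 25.1
```

```bash
python3 -m crank '[[[0,0,0,0,0,0,0],[0,0,0,0,0,0,0.8],[0,0,0,0,0,0,0.8],[0,0,0,0,0,0,0.8],[0,0,-20,0,0,0,1],[0,0,-60,0,0,0,1],[0,0,-100,0,0,0,1],[-50,0,-120,0,0,0,1],[-50,0,-120,0,0,0,1]]]'
cat > dies.py <<'E'
from h import *
from rig import arm
TI=13.
def pick(foot,h=.023,k=.011,up=0): 
    Rt=Rface(YAW,TI-29);return np.array(foot)+[0,0,h+up]-Rt[:,2]*k,Rt
def place(hole,depth=.0105,h=.023,k=.011,up=0):
    Rt=Rface(YAW,TI);n=-Rface()[:,2];return np.array(hole)+n*(h-depth+up)-Rt[:,2]*k,Rt
def find():
    d=arm.get_image("wrist");P=pts(d);o=[]
    for b,c,m in blobs((P[...,2]>.0335)&(P[...,2]<.06)&(np.ptp(d["img"].astype(int),axis=2)<25),40):
        x=onplane(d,c,np.array([0,0,1.]),.035)[0];print(b,x.round(4),np.median(P[m],0).round(4))
        if .4<x[0]<.65 and -.4<x[1]<-.1:o.append(x)
    return o
E
python3 - <<'E'
from dies import *
s=arm.state();print(s["clock"],s["opening"]);find()
foot=[.5056,-.165,.005]
print(rel(s,*pick(foot,up=.05)));print(rel(s,*pick(foot)))
E
```

```text
clock: 9.35
eef_pos: [0.4535, -0.1705, 0.1504]
eef_rot: [[0.992, 0.128, -0.005], [0.128, -0.992, -0.003], [-0.006, 0.002, -1.0]]
ft_force: [0.1, 0.2, -0.6]
opening: 0.0877
grip_force: 0.0
9.35 0.08769292479254005
[465  78  37  39 912] [ 0.5658 -0.3196  0.035 ] [ 0.566  -0.3198  0.0347]
[264 139  26  26 443] [ 0.5041 -0.1652  0.035 ] [ 0.5042 -0.1652  0.0346]
[362 146  19  19 226] [ 0.5112 -0.2423  0.035 ] [ 0.5112 -0.2424  0.0346]
(array([55.8,  1.1, 61.5]), array([ 0.002, -0.273, -0.001]))
(array([ 56.1,   1. , 111.5]), array([ 0.002, -0.273, -0.001]))
```

```bash
python3 -m crank '[[[54,1,30,0.002,-0.14,0,1],[54.5,1,61,0.002,-0.273,0,1],[54.5,1,61,0.002,-0.273,0,1],[54.5,1,85,0.002,-0.273,0,1],[54.5,1,105,0.002,-0.273,0,1],[54.5,1,111,0.002,-0.273,0,1],[54.5,1,111,0.002,-0.273,0,1],[54.5,1,111,0.002,-0.273,0,-1],[54.5,1,111,0.002,-0.273,0,-1],[54.5,1,111,0.002,-0.273,0,-1],[54.5,1,111,0.002,-0.273,0,-1],[54.5,1,111,0.002,-0.273,0,-1],[54.5,1,111,0.002,-0.273,0,-1],[54.5,1,111,0.002,-0.273,0,-1],[54.5,1,111,0.002,-0.273,0,-1],[54.5,1,111,0.002,-0.273,0,-1],[54.5,1,111,0.002,-0.273,0,-1]]]' 30
python3 - <<'E'
from dies import *
s=arm.state();print(rel(s,*pick([.5041,-.1652,.005])),rel(s,*pick([.5041,-.1652,.005],up=.15)))
E
```

```text
clock: 11.1
eef_pos: [0.5101, -0.1648, 0.0375]
eef_rot: [[0.954, 0.128, -0.273], [0.124, -0.992, -0.035], [-0.275, -0.0, -0.961]]
ft_force: [0.1, 0.7, -0.8]
opening: 0.0232
grip_force: 30.0
(array([-3.1, -0.3, -0.2]), array([-0.   , -0.001, -0.   ])) (array([ -44.3,   -0.4, -144.4]), array([-0.   , -0.001, -0.   ]))
```

```bash
cat >> dies.py <<'E'
import json
def grasp(x,y):   # remember foot in tool frame
    s=arm.state();f=s["eef_rot"].T@(np.array([x,s["eef_pos"][1] if y is None else y,.005])-s["eef_pos"]);a=s["eef_rot"].T@[0,0,1.]
    print("foot in tool",f*1000,a);json.dump([f.tolist(),a.tolist()],open("g.json","w"))
def putp(hole,depth):
    f,a=map(np.array,json.load(open("g.json")));Rt=Rface(YAW,TI);n=-Rface()[:,2]
    return np.array(hole)-n*depth-Rt@f,Rt
HOLE=dict(m=[.5824,.1823,.0682],l=[.5752,.2363,.0682],s=[.5887,.1340,.0682])
def insert(k):
    s=arm.state();print(s["joint_pos"].round(1))
    for dp in(-.05,-.005,.0105):print(dp,rel(s,*putp(HOLE[k],dp)))
E
python3 - <<'E'
from dies import *
grasp(.5041,-.1652)
E
python3 -m crank '[[[0,0,-30,0,0,0,-1],[-20,0,-70,0,0,0,-1],[-40,0,-110,0,0,0,-1],[-44,0,-144,0,0,0,-1],[-44,0,-144,0,0,0,-1]]]'
python3 -c "
from dies import *
insert('m')"
```

```text
foot in tool [ 3.18713377 -0.32333713 32.93872292] [-2.74808091e-01 -2.65796000e-04 -9.61499060e-01]
clock: 11.6
eef_pos: [0.5104, -0.166, 0.1926]
eef_rot: [[0.956, 0.128, -0.264], [0.123, -0.992, -0.038], [-0.267, 0.003, -0.964]]
ft_force: [0.5, -0.3, -1.3]
opening: 0.0231
grip_force: 30.0
[-15.9  26.9  98.2  -6.7  69.3  69.9]
-0.05 (array([  91.3, -336. ,   24.7]), array([ 0.003,  0.497, -0.   ]))
-0.005 (array([ 122.9, -336.1,   56.8]), array([ 0.003,  0.497, -0.   ]))
0.0105 (array([ 133.7, -336.2,   67.9]), array([ 0.003,  0.497, -0.   ]))
```

Move to hover over the medium pocket and re-check pocket positions from there.

```bash
python3 -m crank '[[[91,-336,25,0.003,0.497,0,-1],[91,-336,25,0.003,0.497,0,-1],[91,-336,25,0.003,0.497,0,-1],[91,-336,25,0.003,0.497,0,-1],[91,-336,25,0.003,0.497,0,-1],[91,-336,25,0.003,0.497,0,-1],[91,-336,25,0.003,0.497,0,-1],[91,-336,25,0.003,0.497,0,-1],[91,-336,25,0.003,0.497,0,-1],[91,-336,25,0.003,0.497,0,-1]]]'
python3 hole.py; python3 -c "
from dies import *
insert('m')"
```

```text
clock: 12.6
eef_pos: [0.5434, 0.1775, 0.1383]
eef_rot: [[0.969, 0.128, 0.213], [0.124, -0.992, 0.03], [0.215, -0.003, -0.977]]
ft_force: [0.9, -0.4, -1.8]
opening: 0.0232
grip_force: 30.0
[ 18.   24.2 112.1  -4.1  31.6 103.9] [0.54335286 0.17747748 0.13827163] 12.6
n [-0.476  -0.0619  0.8772] tilt 28.689374969014395 yaw 7.414121685506155 11219
[ 177  178   46   38 1373] centroid [0.5762 0.2366 0.0688] circle [0.5751 0.2366 0.0682] 0.034200455993413925
[257 181  38  32 926] centroid [0.5832 0.1825 0.0688] circle [0.5822 0.1825 0.0682] 0.028244735673069954
[327 184  31  26 569] centroid [0.5894 0.1343 0.0687] circle [0.5887 0.1342 0.0683] 0.022227616980671883
[ 17.9  24.2 112.1  -4.1  31.6 103.9]
-0.05 (array([ 5.3,  0.1, -3.7]), array([-0.002,  0.01 , -0.002]))
-0.005 (array([18.1,  0.2, 39.5]), array([-0.002,  0.01 , -0.002]))
0.0105 (array([22.5,  0.2, 54.3]), array([-0.002,  0.01 , -0.002]))
```

View pics/w2.png

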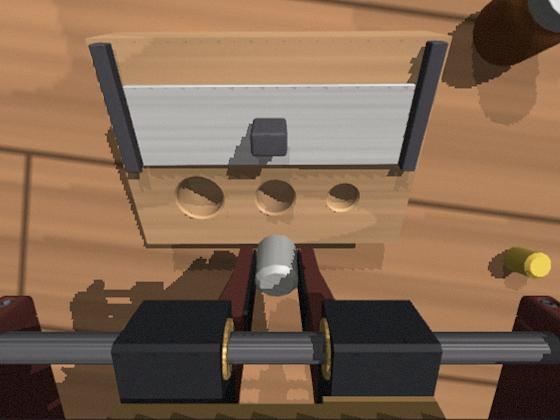

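```bash
python3 -m crank '[[[6,0,6,-0.002,0.01,-0.002,-1],[12,0,22,-0.002,0.01,-0.002,-1],[18,0,38,-0.002,0.01,-0.002,-1],[18,0,39.5,-0.002,0.01,-0.002,-1],[18,0,39.5,-0.002,0.01,-0.002,-1]]]'
python3 -c "
from dies import *
insert('m')"
```

```text
clock: 13.15
eef_pos: [0.57, 0.1809, 0.104]
eef_rot: [[0.966, 0.128, 0.224], [0.125, -0.992, 0.029], [0.226, -0.0, -0.974]]
ft_force: [0.2, 0.1, -2.5]
opening: 0.0229
grip_force: 30.0
[ 17.6  29.1 109.9  -4.8  28.2 104.2]
-0.05 (array([-12.8,   0.5, -43.3]), array([-0.   , -0.001, -0.   ]))
-0.005 (array([-0.5,  0.5, -0. ]), array([-0.   , -0.001, -0.   ]))
0.0105 (array([ 3.8,  0.5, 14.9]), array([-0.   , -0.001, -0.   ]))
```

```bash
python3 -m crank '[[[1,0.4,3,0,0,0,-1],[2,0.4,6,0,0,0,-1],[2.7,0.4,9,0,0,0,-1],[3.5,0.4,12,0,0,0,-1],[4.2,0.4,15,0,0,0,-1],[4.2,0.4,15,0,0,0,-1]]]'
python3 -c "
from dies import *
insert('m')"
```

```text
clock: 13.75
eef_pos: [0.5776, 0.1825, 0.0905]
eef_rot: [[0.966, 0.13, 0.224], [0.126, -0.992, 0.03], [0.226, -0.001, -0.974]]
ft_force: [0.6, 0.0, -0.3]
opening: 0.0229
grip_force: 30.0
[ 17.5  30.9 109.2  -4.9  27.1 104.1]
-0.05 (array([-17.3,   1. , -58.3]), array([-0.001, -0.002,  0.001]))
-0.005 (array([ -4.9,   1.1, -15. ]), array([-0.001, -0.002,  0.001]))
0.0105 (array([-0.7,  1.1, -0.1]), array([-0.001, -0.002,  0.001]))
```

```bash
python3 -m crank '[[[0,0,0,0,0,0,-0.2],[0,0,0,0,0,0,0],[0,0,0,0,0,0,0.2],[0,0,0,0,0,0,0.3],[-5,0,-20,0,0,0,0.3],[-15,0,-60,0,0,0,0.3],[-30,0,-100,0,0,0,1],[-30,0,-100,0,0,0,1]]]'
cat > chk.py <<'E'
from dies import *
d=arm.get_image("wrist");P=pts(d);F=Rface();n=-F[:,2];s=arm.state();print(s["clock"],s["joint_pos"].round(1))
for k,h in HOLE.items():
    L=P-np.array(h);m=(np.hypot(L@F[:,0],L@F[:,1])<.011)&(abs(L@n)<.06);a=(L@n)[m]*1000
    print(k,m.sum(),"depth mm pct",np.percentile(a,[10,50,90]).round(1) if m.any() else "")
E
python3 chk.py; python3 -c "
from dies import *
s=arm.state();print(rel(s,*pick([.5660,-.3200,.005],up=.12)))"
```

```text
clock: 14.55
eef_pos: [0.5261, 0.176, 0.1855]
eef_rot: [[0.964, 0.13, 0.23], [0.126, -0.991, 0.032], [0.232, -0.002, -0.973]]
ft_force: [0.0, 0.2, 0.1]
opening: 0.0697
grip_force: 0.0
14.6 [ 18.5  18.4 113.2  -4.2  35.3 104.2]
m 494 depth mm pct [-5.9 -2.3 -1.3]
l 177 depth mm pct [-32.5 -31.8 -31.1]
s 151 depth mm pct [-32.  -15.3  -1.2]
(array([-27.5, 496.9,  18.6]), array([-0.002, -0.512,  0.002]))
```

```bash
python3 -m crank '[[[-27,497,18,-0.002,-0.512,0,1],[-27,497,18,-0.002,-0.512,0,1],[-27,497,18,-0.002,-0.512,0,1],[-27,497,18,-0.002,-0.512,0,1],[-27,497,18,-0.002,-0.512,0,1],[-27,497,18,-0.002,-0.512,0,1],[-27,497,18,-0.002,-0.512,0,1],[-27,497,18,-0.002,-0.512,0,1],[-27,497,18,-0.002,-0.512,0,1],[-27,497,18,-0.002,-0.512,0,1],[-27,497,18,-0.002,-0.512,0,1],[-27,497,18,-0.002,-0.512,0,1],[-27,497,18,-0.002,-0.512,0,1]]]'
python3 -c "
from dies import *
find();s=arm.state()
for u in(.03,0):print(rel(s,*pick([.5660,-.3200,.005],up=u)))"
```

```text
clock: 15.9
eef_pos: [0.5683, -0.319, 0.1561]
eef_rot: [[0.952, 0.13, -0.278], [0.125, -0.991, -0.036], [-0.281, -0.0, -0.96]]
ft_force: [-0.1, 0.9, -0.5]
opening: 0.0879
grip_force: 0.0
[261 160  33  29 669] [ 0.567  -0.3204  0.035 ] [ 0.5668 -0.3205  0.0347]
[178 212  16  12 151] [ 0.5123 -0.2432  0.035 ] [ 0.5121 -0.2429  0.0346]
(array([25. ,  1. , 84.3]), array([0.001, 0.005, 0.002]))
(array([ 33.4,   1. , 113.1]), array([0.001, 0.005, 0.002]))
```

```bash
python3 -m crank '[[[12,1,40,0,0.005,0.002,1],[25,1,84,0,0.005,0.002,1],[25,1,84,0,0.005,0.002,1],[29,1,99,0,0.005,0.002,1],[33.5,1,113,0,0.005,0.002,1],[33.5,1,113,0,0.005,0.002,1]]]'
python3 -c "
from dies import *
s=arm.state()
print(rel(s,*pick([.5665,-.3202,.005])))"
```

```text
clock: 16.55
eef_pos: [0.5693, -0.3206, 0.039]
eef_rot: [[0.953, 0.128, -0.273], [0.123, -0.992, -0.037], [-0.275, 0.001, -0.961]]
ft_force: [-0.3, 0.7, -0.4]
opening: 0.0875
grip_force: 0.0
(array([ 0.4, -0.8,  0.3]), array([ 0.001, -0.   , -0.001]))
```

```bash
python3 -m crank '[[[0,0,0,0,0,0,-1],[0,0,0,0,0,0,-1],[0,0,0,0,0,0,-1],[0,0,0,0,0,0,-1],[0,0,0,0,0,0,-1],[0,0,0,0,0,0,-1],[0,0,0,0,0,0,-1],[0,0,0,0,0,0,-1],[0,0,0,0,0,0,-1]]]' 30
python3 -c "
from dies import *
grasp(.5666,None)"
python3 -m crank '[[[0,0,-30,0,0,0,-1],[-20,0,-70,0,0,0,-1],[-40,0,-110,0,0,0,-1],[-44,0,-144,0,0,0,-1],[-44,0,-144,0,0,0,-1]]]'
python3 -c "
from dies import *
insert('l')"
```

```text
clock: 17.45
eef_pos: [0.5694, -0.321, 0.0396]
eef_rot: [[0.954, 0.128, -0.272], [0.123, -0.992, -0.037], [-0.275, 0.002, -0.962]]
ft_force: [-0.9, 1.2, 0.5]
opening: 0.0292
grip_force: 30.0
foot in tool [ 6.8703632  -0.40773837 33.97561168] [-0.27478156  0.00160575 -0.96150534]
clock: 17.95
eef_pos: [0.5695, -0.3226, 0.1956]
eef_rot: [[0.956, 0.128, -0.264], [0.121, -0.992, -0.041], [-0.267, 0.007, -0.964]]
ft_force: [0.3, 0.1, -1.3]
opening: 0.029
grip_force: 30.0
[-26.6  35.3  82.7  -9.2  74.9  59.5]
-0.05 (array([  50.1, -553.5,   36. ]), array([ 0.007,  0.497, -0.001]))
-0.005 (array([  81.6, -553.8,   68.1]), array([ 0.007,  0.497, -0.001]))
0.0105 (array([  92.5, -553.9,   79.2]), array([ 0.007,  0.497, -0.001]))
```

```bash
sed -i 's/;a=s\["eef_rot"\].T@/;f[1]=0;a=s["eef_rot"].T@/' dies.py; python3 -c "
import json;g=json.load(open('g.json'));g[0][1]=0;json.dump(g,open('g.json','w'))"
python3 -m crank '[[[50,-554,36,0.007,0.497,0,-1],[50,-554,36,0.007,0.497,0,-1],[50,-554,36,0.007,0.497,0,-1],[50,-554,36,0.007,0.497,0,-1],[50,-554,36,0.007,0.497,0,-1],[50,-554,36,0.007,0.497,0,-1],[50,-554,36,0.007,0.497,0,-1],[50,-554,36,0.007,0.497,0,-1],[50,-554,36,0.007,0.497,0,-1],[50,-554,36,0.007,0.497,0,-1],[50,-554,36,0.007,0.497,0,-1],[50,-554,36,0.007,0.497,0,-1],[50,-554,36,0.007,0.497,0,-1],[50,-554,36,0.007,0.497,0,-1]]]'
python3 hole.py; python3 -c "
from dies import *
insert('l')"
```

```text
clock: 19.35
eef_pos: [0.5329, 0.232, 0.1399]
eef_rot: [[0.969, 0.128, 0.213], [0.124, -0.992, 0.032], [0.215, -0.004, -0.977]]
ft_force: [-0.0, -0.9, -1.7]
opening: 0.0292
grip_force: 30.0
[ 24.   24.8 110.7  -6.1  32.7 111.5] [0.53285126 0.23202995 0.13985559] 19.35
n [-0.4763 -0.0622  0.8771] tilt 28.70821200449515 yaw 7.443230489030008 11294
[ 253  172   46   40 1372] centroid [0.5761 0.237  0.0688] circle [0.5753 0.2369 0.0684] 0.03388172388076782
[333 176  38  33 705] centroid [0.5835 0.1831 0.069 ] circle [0.5823 0.1825 0.0683] 0.027933694422245026
[403 179  31  27 570] centroid [0.5892 0.1347 0.0687] circle [0.5886 0.1346 0.0684] 0.022155262529850006
[ 24.   24.8 110.7  -6.1  32.7 111.5]
-0.05 (array([ 4.3,  0.7, -2.5]), array([-0.004,  0.01 , -0.003]))
-0.005 (array([17.1,  0.8, 40.7]), array([-0.004,  0.01 , -0.003]))
0.0105 (array([21.6,  0.9, 55.5]), array([-0.004,  0.01 , -0.003]))
```

```bash
python3 -m crank '[[[6,0.5,6,-0.004,0.01,-0.003,-1],[12,0.5,22,-0.004,0.01,-0.003,-1],[17.2,0.5,38,-0.004,0.01,-0.003,-1],[17.2,0.5,40.5,-0.004,0.01,-0.003,-1],[17.2,0.5,40.5,-0.004,0.01,-0.003,-1]]]'
python3 -c "
from dies import *
insert('l')"
```

```text
clock: 19.9
eef_pos: [0.559, 0.2348, 0.1043]
eef_rot: [[0.966, 0.128, 0.224], [0.125, -0.992, 0.029], [0.226, -0.0, -0.974]]
ft_force: [0.3, -0.2, -1.5]
opening: 0.0288
grip_force: 30.0
[ 23.4  29.7 108.7  -7.3  29.3 112. ]
-0.05 (array([-12.9,   0.6, -43.2]), array([ 0.   , -0.001, -0.001]))
-0.005 (array([-0.5,  0.6,  0.1]), array([ 0.   , -0.001, -0.001]))
0.0105 (array([ 3.7,  0.6, 15. ]), array([ 0.   , -0.001, -0.001]))
```

```bash
python3 -m crank '[[[1,0.4,3,0,0,0,-1],[2,0.4,6,0,0,0,-1],[2.7,0.4,9,0,0,0,-1],[3.5,0.4,12,0,0,0,-1],[4,0.4,15,0,0,0,-1],[4,0.4,15,0,0,0,-1]]]'
```

```text
clock: 20.5
eef_pos: [0.5662, 0.2366, 0.0908]
eef_rot: [[0.966, 0.13, 0.224], [0.126, -0.992, 0.03], [0.226, -0.0, -0.974]]
ft_force: [0.0, -0.2, -1.6]
opening: 0.029
grip_force: 30.0
```

```bash
python3 -m crank '[[[0,0,0,0,0,0,-0.2],[0,0,0,0,0,0,0],[0,0,0,0,0,0,0.2],[0,0,0,0,0,0,0.3],[-5,0,-20,0,0,0,0.3],[-15,0,-60,0,0,0,0.3],[-30,0,-100,0,0,0,1],[-30,0,-100,0,0,0,1]]]'
python3 chk.py; python3 -c "
from dies import *
s=arm.state();print(rel(s,*pick([.5115,-.2430,.005],up=.12)))"
```

```text
clock: 21.3
eef_pos: [0.5148, 0.2304, 0.186]
eef_rot: [[0.964, 0.13, 0.23], [0.126, -0.991, 0.032], [0.232, -0.002, -0.973]]
ft_force: [-0.2, 0.3, 0.2]
opening: 0.0695
grip_force: 0.0
21.35 [ 24.9  19.2 111.8  -6.5  36.3 112.2]
m 496 depth mm pct [-6.  -2.2 -1.1]
l 458 depth mm pct [-2.8 -1.9 -1. ]
s 125 depth mm pct [-31.2  -8.2  -1. ]
(array([-66.5, 468.8,   9.7]), array([-0.002, -0.512,  0.002]))
```

Large is home. Now the small die.

```bash
python3 -m crank '[[[-66,469,10,-0.002,-0.512,0,1],[-66,469,10,-0.002,-0.512,0,1],[-66,469,10,-0.002,-0.512,0,1],[-66,469,10,-0.002,-0.512,0,1],[-66,469,10,-0.002,-0.512,0,1],[-66,469,10,-0.002,-0.512,0,1],[-66,469,10,-0.002,-0.512,0,1],[-66,469,10,-0.002,-0.512,0,1],[-66,469,10,-0.002,-0.512,0,1],[-66,469,10,-0.002,-0.512,0,1],[-66,469,10,-0.002,-0.512,0,1],[-66,469,10,-0.002,-0.512,0,1],[-66,469,10,-0.002,-0.512,0,1]]]'
python3 -c "
from dies import *
find();s=arm.state()
for u in(.03,0):print(rel(s,*pick([.5117,-.2432,.005],up=u)))"
```

```text
clock: 22.65
eef_pos: [0.5141, -0.2422, 0.1561]
eef_rot: [[0.952, 0.131, -0.278], [0.125, -0.991, -0.037], [-0.28, 0.001, -0.96]]
ft_force: [0.3, -0.3, -0.2]
opening: 0.0877
grip_force: 0.0
[266 169  19  15 198] [ 0.5117 -0.2428  0.035 ] [ 0.5117 -0.2429  0.0347]
(array([24.9,  0.8, 84.2]), array([0.001, 0.005, 0.002]))
(array([ 33.3,   0.8, 113. ]), array([0.001, 0.005, 0.002]))
```

```bash
python3 -m crank '[[[12,0.5,40,0,0.005,0.002,1],[25,0.5,84,0,0.005,0.002,1],[25,0.5,84,0,0.005,0.002,1],[29,0.5,99,0,0.005,0.002,1],[33.5,0.5,113,0,0.005,0.002,1],[33.5,0.5,113,0,0.005,0.002,1],[33.5,0.5,113,0,0.005,0.002,-1],[33.5,0.5,113,0,0.005,0.002,-1],[33.5,0.5,113,0,0.005,0.002,-1],[33.5,0.5,113,0,0.005,0.002,-1],[33.5,0.5,113,0,0.005,0.002,-1],[33.5,0.5,113,0,0.005,0.002,-1],[33.5,0.5,113,0,0.005,0.002,-1],[33.5,0.5,113,0,0.005,0.002,-1],[33.5,0.5,113,0,0.005,0.002,-1],[33.5,0.5,113,0,0.005,0.002,-1],[33.5,0.5,113,0,0.005,0.002,-1]]]' 30
python3 -c "
from dies import *
grasp(.5117,None)"
python3 -m crank '[[[0,0,-30,0,0,0,-1],[-20,0,-70,0,0,0,-1],[-40,0,-110,0,0,0,-1],[-44,0,-144,0,0,0,-1],[-44,0,-144,0,0,0,-1]]]'
python3 -c "
from dies import *
insert('s')"
```

```text
clock: 24.4
eef_pos: [0.5149, -0.2439, 0.039]
eef_rot: [[0.954, 0.128, -0.272], [0.123, -0.992, -0.037], [-0.275, 0.002, -0.962]]
ft_force: [-0.9, -0.9, 0.1]
opening: 0.0172
grip_force: 30.0
foot in tool [ 6.29315431  0.         33.53437535] [-0.27467396  0.00195075 -0.96153544]
clock: 24.9
eef_pos: [0.5151, -0.245, 0.1944]
eef_rot: [[0.956, 0.128, -0.264], [0.122, -0.992, -0.041], [-0.267, 0.007, -0.964]]
ft_force: [-0.0, 0.2, -0.4]
opening: 0.0173
grip_force: 30.0
[-22.6  29.   94.2  -8.5  70.3  63.9]
-0.05 (array([  93.6, -366.8,   24.7]), array([ 0.007,  0.497, -0.001]))
-0.005 (array([ 125.2, -367.1,   56.8]), array([ 0.007,  0.497, -0.001]))
0.0105 (array([ 136. , -367.2,   67.9]), array([ 0.007,  0.497, -0.001]))
```

```bash
python3 -m crank '[[[94,-367,25,0.007,0.497,0,-1],[94,-367,25,0.007,0.497,0,-1],[94,-367,25,0.007,0.497,0,-1],[94,-367,25,0.007,0.497,0,-1],[94,-367,25,0.007,0.497,0,-1],[94,-367,25,0.007,0.497,0,-1],[94,-367,25,0.007,0.497,0,-1],[94,-367,25,0.007,0.497,0,-1],[94,-367,25,0.007,0.497,0,-1],[94,-367,25,0.007,0.497,0,-1],[94,-367,25,0.007,0.497,0,-1]]]'
python3 hole.py; python3 -c "
from dies import *
insert('s')"
```

```text
clock: 26.0
eef_pos: [0.5475, 0.1296, 0.1385]
eef_rot: [[0.969, 0.127, 0.213], [0.123, -0.992, 0.032], [0.216, -0.005, -0.976]]
ft_force: [-0.1, -1.0, -0.9]
opening: 0.0168
grip_force: 30.0
[ 12.6  23.5 113.3  -1.7  30.8  96.7] [0.54745112 0.12958927 0.13845039] 26.0
n [-0.4787 -0.0598  0.8759] tilt 28.842609010011444 yaw 7.12446167560786 11683
[111 175  47  39 671] centroid [0.5779 0.2369 0.0693] circle [0.5754 0.2364 0.0679] 0.03350631147623062
[191 178  38  33 570] centroid [0.5843 0.1824 0.0691] circle [0.5826 0.1815 0.0681] 0.0283336341381073
[263 182  29  26 567] centroid [0.5895 0.1338 0.0686] circle [0.5888 0.1338 0.0682] 0.022022070363163948
[ 12.5  23.5 113.3  -1.7  30.8  96.7]
-0.05 (array([ 4.3,  0.7, -3.7]), array([-0.004,  0.009, -0.004]))
-0.005 (array([17. ,  0.8, 39.5]), array([-0.004,  0.009, -0.004]))
0.0105 (array([21.4,  0.8, 54.3]), array([-0.004,  0.009, -0.004]))
```

```bash
python3 -m crank '[[[6,0.8,6,-0.004,0.01,-0.003,-1],[12,0.8,22,-0.004,0.01,-0.003,-1],[17.2,0.8,37,-0.004,0.01,-0.003,-1],[17.2,0.8,39.5,-0.004,0.01,-0.003,-1],[17.2,0.8,39.5,-0.004,0.01,-0.003,-1]]]'
python3 -c "
from dies import *
insert('s')"
```

```text
clock: 26.55
eef_pos: [0.5731, 0.1324, 0.1036]
eef_rot: [[0.966, 0.129, 0.224], [0.125, -0.992, 0.029], [0.226, -0.0, -0.974]]
ft_force: [-0.6, -0.3, -1.2]
opening: 0.0169
grip_force: 30.0
[ 12.4  28.5 111.3  -2.5  27.2  97.1]
-0.05 (array([-12.7,   0.5, -43.6]), array([-0.   , -0.001, -0.   ]))
-0.005 (array([-0.3,  0.5, -0.3]), array([-0.   , -0.001, -0.   ]))
0.0105 (array([ 3.9,  0.5, 14.6]), array([-0.   , -0.001, -0.   ]))
```

```bash
python3 -m crank '[[[1,0.5,3,0,0,0,-1],[2,0.5,6,0,0,0,-1],[2.7,0.5,9,0,0,0,-1],[3.5,0.5,12,0,0,0,-1],[4.2,0.5,14.6,0,0,0,-1],[4.2,0.5,14.6,0,0,0,-1]]]'
```

```text
clock: 27.15
eef_pos: [0.5806, 0.1338, 0.0905]
eef_rot: [[0.966, 0.13, 0.225], [0.126, -0.992, 0.03], [0.226, -0.0, -0.974]]
ft_force: [-0.3, -0.2, -1.0]
opening: 0.0172
grip_force: 30.0
```

```bash
python3 -m crank '[[[0,0,0,0,0,0,-0.4],[0,0,0,0,0,0,0],[0,0,0,0,0,0,0.2],[0,0,0,0,0,0,0.3],[-5,0,-20,0,0,0,0.3],[-15,0,-60,0,0,0,0.3],[-30,0,-100,0,0,0,0.3],[-30,0,-100,0,0,0,0.3]]]'
cat > tab.py <<'E'
from dies import *
F=Rface();n=-F[:,2];up=F[:,0];row=-F[:,1]
T0=np.array(HOLE['m'])+row*.003
def tabp(slide,k,lift=0): # TCP on tab: k = TCP height above face
    return T0+up*slide+n*(k+lift),Rface(YAW,TI)
def see():
    d=arm.get_image("wrist");P=pts(d);L=P-T0;lx,ly,lz=L@up,L@row,L@n
    m=(lz>.029)&(lz<.038)&(abs(ly)<.03)&(lx>-.01)&(lx<.08);a=L[m]
    print("tab top n",m.sum(),"x",np.percentile(lx[m],[2,98]).round(4),"y",np.percentile(ly[m],[2,98]).round(4),"z",np.median(lz[m]).round(4))
E
python3 chk.py; python3 -c "
from tab import *
see();s=arm.state()
for l in (.05,0):print(rel(s,*tabp(.06,.030,l)))"
```

```text
clock: 27.95
eef_pos: [0.5291, 0.1271, 0.1854]
eef_rot: [[0.964, 0.13, 0.23], [0.126, -0.992, 0.031], [0.232, -0.001, -0.973]]
ft_force: [0.4, -0.0, 0.7]
opening: 0.0569
grip_force: 0.0
28.0 [ 12.9  17.6 114.5  -2.1  34.6  97. ]
m 486 depth mm pct [-5.5 -2.3 -1.2]
l 458 depth mm pct [-2.9 -2.  -1.1]
s 391 depth mm pct [-7.8 -2.8 -1.3]
tab top n 606 x [0.0472 0.0605] y [-0.0098  0.0091] z 0.033
(array([ 67.7, -50.8,  31.6]), array([-0.001, -0.005,  0.001]))
(array([ 81.3, -50.8,  79.7]), array([-0.001, -0.005,  0.001]))
```

```bash
python3 -c "
from tab import *
s=arm.state();print(rel(s,*tabp(.054,.034,.05)),rel(s,*tabp(.054,.034)))"
```

```text
(array([ 60.8, -50.8,  29.4]), array([-0.001, -0.005,  0.001])) (array([ 74.4, -50.8,  77.5]), array([-0.001, -0.005,  0.001]))
```

```bash
python3 -m crank '[[[30,-50,5,0,-0.005,0,0.3],[61,-51,29,0,-0.005,0,0.3],[61,-51,29,0,-0.005,0,0.3],[66,-51,48,0,-0.005,0,0.3],[71,-51,65,0,-0.005,0,0.3],[74.5,-51,77.5,0,-0.005,0,0.3],[74.5,-51,77.5,0,-0.005,0,0.3]]]'
python3 -c "
from tab import *
s=arm.state();print(s['joint_pos'].round(1));[print(rel(s,*tabp(a,.034))) for a in(.054,-.002)];see()"
```

```text
clock: 28.75
eef_pos: [0.6111, 0.1886, 0.1201]
eef_rot: [[0.968, 0.129, 0.216], [0.126, -0.992, 0.028], [0.218, 0.0, -0.976]]
ft_force: [-0.4, -0.3, -1.0]
opening: 0.0571
grip_force: 0.0
[ 17.   30.4 104.   -3.8  33.3 102.6]
(array([ 2.3, -0.4, -3.6]), array([0.   , 0.007, 0.001]))
(array([-51.4,  -0.5,  12.2]), array([0.   , 0.007, 0.001]))
tab top n 1153 x [0.0433 0.0617] y [-0.0299  0.0291] z 0.0329
```

```bash
python3 -m crank '[[[0,0,0,0,0,0,-1],[0,0,0,0,0,0,-1],[0,0,0,0,0,0,-1],[0,0,0,0,0,0,-1],[0,0,0,0,0,0,-1],[0,0,0,0,0,0,-1],[0,0,0,0,0,0,-1]]]' 25
python3 -m crank '[[[-5,0,1.5,0,0,0,-1],[-10,0,2.9,0,0,0,-1],[-15,0,4.4,0,0,0,-1],[-20,0,5.9,0,0,0,-1],[-25,0,7.3,0,0,0,-1],[-30,0,8.8,0,0,0,-1],[-35,0,10.3,0,0,0,-1],[-40,0,11.7,0,0,0,-1],[-45,0,13.2,0,0,0,-1],[-50,0,14.7,0,0,0,-1],[-52,0,15.3,0,0,0,-1],[-53.7,0,15.8,0,0,0,-1],[-53.7,0,15.8,0,0,0,-1]]]'
python3 -c "
from tab import *
see()"
```

```text
clock: 29.5
eef_pos: [0.6119, 0.1906, 0.1234]
eef_rot: [[0.967, 0.13, 0.221], [0.127, -0.991, 0.031], [0.223, -0.002, -0.975]]
ft_force: [-2.8, 7.4, 2.0]
opening: 0.0199
grip_force: 25.0
clock: 30.8
eef_pos: [0.565, 0.1843, 0.0975]
eef_rot: [[0.966, 0.13, 0.224], [0.127, -0.991, 0.031], [0.226, -0.002, -0.974]]
ft_force: [-3.2, 4.7, 10.0]
opening: 0.0197
grip_force: 25.0
tab top n 1292 x [-0.0061  0.011 ] y [-0.0173  0.0176] z 0.0333
```

```bash
python3 -m crank '[[[-1,0,0.3,0,0,0,-1],[-2,0,0.6,0,0,0,-1],[-3,0,0.9,0,0,0,-1],[-4,0,1.2,0,0,0,-1],[-4,0,1.2,0,0,0,-1]]]'
```

```text
clock: 31.35
eef_pos: [0.5649, 0.1843, 0.0974]
eef_rot: [[0.964, 0.13, 0.231], [0.126, -0.991, 0.033], [0.234, -0.003, -0.972]]
ft_force: [3.8, 2.7, 14.1]
opening: 0.0195
grip_force: 25.0
```

```bash
python3 -m crank '[[[-1,0,0.3,0,0,0,-1],[-2,0,0.6,0,0,0,-1],[-2,0,0.6,0,0,0,-1]]]'
```

```text
clock: 31.65
eef_pos: [0.5647, 0.1843, 0.0973]
eef_rot: [[0.963, 0.13, 0.234], [0.126, -0.991, 0.034], [0.237, -0.003, -0.972]]
ft_force: [6.6, 1.7, 16.4]
opening: 0.0198
grip_force: 25.0
```

```bash
python3 -m crank '[[[4,0,0,0,0,0,-1],[4,0,0,0,0,0,-0.2],[4,0,0,0,0,0,0],[4,0,0,0,0,0,0.2],[4,0,0,0,0,0,0.3],[4,0,0,0,0,0,0.3],[0,0,-20,0,0,0,0.3],[-15,0,-60,0,0,0,0.3],[-35,0,-100,0,0,0,0.3],[-35,0,-100,0,0,0,0.3]]]'
python3 - <<'E'
from tab import *
see();d=arm.get_image("wrist");cv2.imwrite("pics/end.png",d["img"][:,:,::-1])
P=pts(d);L=P-T0;lx,ly,lz=L@up,L@row,L@n
m=(abs(lz-.0055)<.002)&(abs(ly)<.08)&(abs(lx)<.08)&(np.ptp(d["img"].astype(int),axis=2)<30)
print("plate x",np.percentile(lx[m],[1,99]).round(4),m.sum())
E
```

```text
clock: 32.65
eef_pos: [0.5014, 0.175, 0.1856]
eef_rot: [[0.966, 0.13, 0.224], [0.127, -0.991, 0.031], [0.226, -0.001, -0.974]]
ft_force: [1.0, -0.0, 0.2]
opening: 0.0572
grip_force: 0.0
tab top n 461 x [-0.0067  0.0068] y [-0.0098  0.0095] z 0.0334
plate x [-0.0248  0.0244] 9819
```

View pics/end.png

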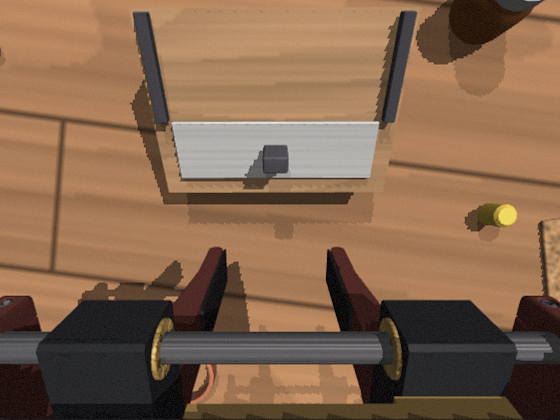

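The picture shows the keeper plate (x 172–378, y 122–178) centred over the pocket row, with its tab at (275,158). The gripper is clear of the block, so I'm handing the job in.

```bash
python3 -c "
from rig import arm
print(arm.sign_off())"
```

```text
the job is handed in; nothing more can be done
None
```

I handed the job in at about 33 s: all three dies measured home in their own pockets, the keeper plate is closed to within about 1 mm, and the gripper is clear; the sign-off returned no verdict.

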